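# Weigh a lopsided flanged shaft on a narrow cradle

## Robot

A 7-joint arm with a two-finger parallel gripper is mounted at the origin on the work surface. World frame = base frame: x ahead of the robot, y to its left, z up, the work surface at z = 0. Lengths are in m, angles in rad, forces in N, time in s.
With the tool pointing down it reaches from about 0.425 to 0.875 m from the base axis. Payload 4.7 kg.
Tool frame: the origin (TCP) lies midway between the tips of the shut fingers; the grasp point (between the pads) lies 19 mm behind it; z points along the fingers, y is the line along which they close (so a half turn about z gives the same grasp; the last joint's range is limited). The gripper opens to 87 mm and grips with 3 to 60 N. Pads are 19 mm wide; open, the fingers measure 117 mm over their backs; the gripper's body (75 mm by 190 mm) begins 51 mm behind the grasp point.
Start: joints at [1.341, 0.321, -0.07, 1.45, 0.023, 1.371, -0.057], TCP at [0.157, -0.631, 0.223] pointing down, gripper open.
Joint ranges: [-2.86, 2.86], [-0.3, 2.09], [-1.38, 1.24], [0.06, 2.45], [-1.56, 4.7], [0.09, 2.05], [-2.69, 2.69]. Speed limits (rad/s): [2.57, 2.57, 3.14, 3.14, 3.14, 3.14, 3.14].

## Interface

Orientations are given as a rotation vector (axis times angle).
In Python, from bench import ctrl gives the robot as it stands. The module is installed in compiled form; this text tells all that it offers.
- The arm moves only by the shell command python3 -m handwheel 'ROWS' [FORCE]. ROWS is JSON, a list of rows, each a list of 7 numbers: the finger opening in m, from 0 to 0.087, then the shift along the tool's x, y, z in m, then the turn, a rotation vector about the tool's x, y, z in degrees. A call has 1 to 12 rows; each row shifts and turns the commanded pose from where the row before left it, along the tool's axes as they then stand; what a row does not reach is not made up. A row lasts 1/8 s, in which the tool goes at most 62.5 mm and 10.7 degrees, less where a joint would pass 70% of its speed; a pose out of reach is approached as far as the arm can. A call is refused whole if a number of a shift passes 0.0625 or a number of a turn 10.7, either way. A call with a gripper value outside its range is refused whole. The fingers move at their own pace and stop on an object; FORCE is the grip in N (left out, the last holds). Time passes only in rows, so rows that do not move let the fingers close. It gives the time, the measured TCP pose, the force, the opening and the grip force at its end, in the units of the state.
- ctrl.get_state(): the state, without advancing time (a new reading comes with each control period).
- ctrl.get_image(name): name is "side" or "top" or "wrist"; returns (picture, depth): 384x512x3 uint8, blue, green, red; 384x512 float32, m along the optical axis (not along the pixel's ray), 0 where there is no reading.
- ctrl.camera_info(name): a dict with "intrinsics" (3x3 intrinsics, pixels), "R" (3x3) and "t" (3): a world point X has camera coordinates R X + t. Camera axes: x right, y down, z forward; pixel columns grow to the right and rows downward; lengths in m; the calibration is good to about 2 mm. A picture is of the moment at which its call begins: read the wrist's pose just before it. camera_info takes no time and is no camera call; for the wrist camera it gives the pose at the moment of the call.
- ctrl.close_job(): hands the job in; it is judged then, once.
The state is a dict: "time": time; "joint_positions": joint angles; "qd": joint speeds; "joint_torque": joint torques, N m; "position": TCP position; "tool_rot": TCP orientation; "ft_force": force on the tool from outside, world axes, zero at the start; "torque": the same for the moment, N m; "grip_width": opening from 0.0 (shut) to 1.0 (fully open); "grip_force": force on a finger pad.
Only numpy, scipy, OpenCV 4.12 (cv2) and the standard library are available. Lean on these libraries where they do the work, as an engineer would, in place of code of your own. Each camera call takes 0.05 s, during which the arm holds its last target. There are 200 camera calls.

## Task

Take the flanged shaft from its wooden rack and lay it on the two-V cradle of the bench scale so that it lies balanced there by itself, level, in both Vs and touching nothing else. How much metal is inside its two ends is unknown, so a small trial lift and a shift of the grip may be needed to find its balance point. Carry it roughly level, set it down gently and leave the other things alone.

Things in the scene. Friction and masses are not known exactly. Their poses are not given: they have to be found in the camera images.
- shaft: Dark steel shaft, origin on its axis at mid-stem, x towards the head. Round stem 20 mm diameter, 360 mm long; disc head (64 mm diameter) from x = +180 to +206 mm; collar (36 mm diameter) from x = -180 to -130 mm; bare stem between. 0.28 to 0.96 kg. The ends are differently hollow each time: the balance point, unseen, lies on the axis between x = -60 and +130 mm. Starts level, axis at z = 65 mm.
- head_end (a point): Centre of the outer face of the shaft's disc head (x = +206 mm on the shaft's axis); a small bolt end, 22 mm diameter, stands 8 mm out of it. At the start the head points away from the robot, within about 20 degrees.
- tail_end (a point): Centre of the outer face of the shaft's collar (x = -180 mm on the shaft's axis).
- rack: Fixed wooden rack: board 360 x 90 x 15 mm, origin under its centre, x along its length and the shaft. Two wooden 90-degree V-rests, 12 mm thick along x, at x = -112 and +155 mm, carry the stem with its axis 65 mm above the table; their arms rise to 75 mm and span 60 mm across. Between them the stem is free to grip.
- scale: Bench scale, fixed: grey housing 190 x 170 mm, origin under its centre, display box on its -y side (50 mm wide, 44 mm high), dark pan 46 mm above the table. On it two aluminium 90-degree Vs at x = -25 and +25 mm; the shaft lies along x, either way round. The 45 mm gap is open for fingers down to z = 58 mm. It tips off unless its balance point is within 27 mm of the middle.
- cradle (a point): Middle of the cradle: the point, 115 mm above the table midway between the two Vs, through which the axis of the 20 mm stem passes when the shaft lies in both Vs. x along the shaft's direction, z up. The arms of each V rise to 125 mm above the table, so the Vs catch a stem up to 15 mm off sideways.
- bushing_a: Bystander: loose flanged steel bushing standing upright, flange 72 mm diameter, barrel 42 mm diameter, 62 mm tall; origin under its centre.
- bushing_b: Bystander: a second loose flanged bushing, same as the first.
- ring: Bystander: loose steel ring lying flat, 76 mm outside diameter, 22 mm high; origin under its centre.
- carton: Bystander: fixed open cardboard carton 200 x 150 x 85 mm with bushings in it; origin under its centre.

How it is judged:
By the outcome, as a careful person would: the job done as asked, in the order asked, and still so for the second after the job is handed in, with the robot touching nothing.
It also fails if it takes over 64 s, if anything falls off the work surface, if the arm or the gripper's body presses on something with over 40 N, if the wrist force passes 120 N, or if a joint passes its speed limit or range.

## Working session

There is one attempt and no reset: what is moved stays moved. The work goes in short steps, Python scripts to look and compute and a shell command to move; the robot and the scene stay as the last step left them, time stands still between calls to the robot, and variables do not carry over. Pictures are saved under pics/ and viewed, at most 10 in all, crops included, and the job is handed in when it is done.

```bash
mkdir -p pics; cat > h.py <<'E'
import numpy as np, cv2
from bench import ctrl
from scipy.spatial.transform import Rotation as R
def snap(n,f):
    c=ctrl.camera_info(n); im,d=ctrl.get_image(n); cv2.imwrite(f'pics/{f}.png',im); np.savez(f'pics/{f}.npz',im=im,d=d,K=c["intrinsics"],R=c["R"],t=c["t"]); return load(f)
def load(f):
    z=np.load(f'pics/{f}.npz'); K,Rc,t,d=[np.array(z[k],float) for k in('K','R','t','d')]
    v,u=np.mgrid[:384,:512]; P=np.stack([(u-K[0,2])*d/K[0,0],(v-K[1,2])*d/K[1,1],d],-1)
    W=(P-t)@Rc; W[d==0]=np.nan
    return z['im'],W
E
python3 - <<'E'
from h import *
print(ctrl.get_state())
snap('top','top0'); snap('side','side0')
a=cv2.imread('pics/top0.png')
c=ctrl.camera_info('top'); print(c)
E
```

```text
{'time': 0.0, 'joint_positions': array([ 1.34109189,  0.32180894, -0.07007994,  1.45168042,  0.02258187,
        1.37079481, -0.05688338]), 'qd': array([-0.00158516,  0.00026735, -0.00161945,  0.00072293, -0.00095447,
        0.00062155, -0.00041797]), 'joint_torque': array([ 1.25288334e-03, -4.91288495e+01, -4.03160099e-01, -3.12533319e+01,
       -6.40672515e-02,  4.36609774e-02,  1.81496566e-04]), 'position': array([ 0.15672799, -0.6302485 ,  0.22146788]), 'tool_rot': array([-3.11640688e+00, -3.81851855e-01,  4.92063263e-04]), 'ft_force': array([-0.49373781,  0.45248399,  0.25673987]), 'torque': array([-0.02039604,  0.0262719 , -0.00480588]), 'grip_force': 0.0, 'grip_width': 0.9990587629353959}
{'intrinsics': array([[492.96446479,   0.        , 258.7246729 ],
       [  0.        , 492.96446479, 190.18026882],
       [  0.        ,   0.        ,   1.        ]]), 'R': array([[-0.01595793, -0.9998581 , -0.00539577],
       [-0.98187019,  0.01668981, -0.18881836],
       [ 0.18888162,  0.0022848 , -0.98199721]]), 't': array([0.05985062, 0.5634606 , 1.62106294])}
```

View pics/top0.png

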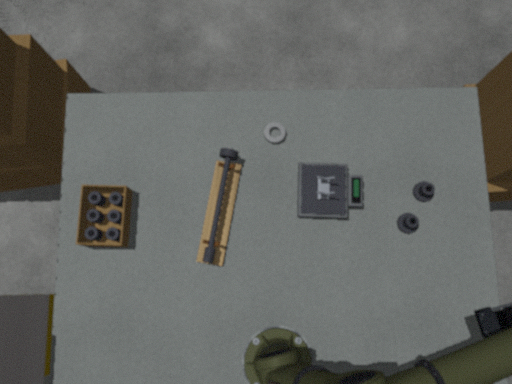

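View pics/side0.png

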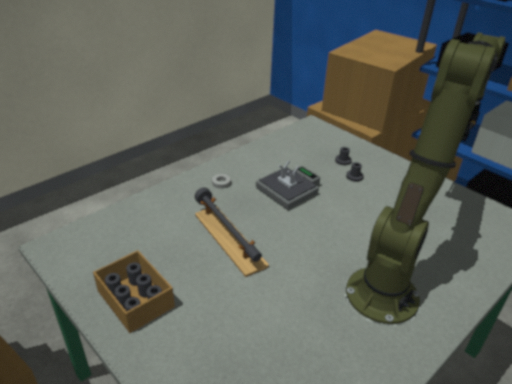

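Top view: the shaft runs from its head at about (229,155) to its tail at (209,257). The scale is at (323,190) with its Vs near (326,188), and the display at (356,191) is on the −y side. Next I'll measure both from depth.

```bash
python3 - <<'E'
from h import *
im,W=load('top0')
v,u=np.mgrid[:384,:512]
# shaft: points z>0.055 in rack region
reg=(u>190)&(u<250)&(v>140)&(v<275)
Z=W[...,2]
m=reg&(Z>0.066)&(Z<0.12); P=W[m]
c=np.median(P,0)
g=im.astype(int).sum(-1)
m2=m&(g<250); P=W[m2]; xy=P[:,:2]; c=xy.mean(0); vx=cv2.fitLine(xy.astype(np.float32),cv2.DIST_HUBER,0,.01,.01).ravel()
d=vx[:2]*np.sign(vx[0]); s=(xy-vx[2:])@d
n=np.array([-d[1],d[0]]); w=(xy-vx[2:])@n
print(len(P),d,np.degrees(np.arctan2(d[1],d[0])),vx[2:],s.min(),s.max())
for a in np.arange(s.min(),s.max(),.02):
    k=(s>=a)&(s<a+.02); 
    if k.any(): print(round(a,3),k.sum(),w[k].min().round(4),w[k].max().round(4),np.median(w[k]).round(4),P[k,2].max().round(4))
print('tail',vx[2:]+d*s.min(),'head',vx[2:]+d*s.max())
# rack board
m=reg&(Z>0.008)&(Z<0.022)&(im[...,2].astype(int)-im[...,0]>40); r=cv2.minAreaRect(W[m][:,:2].astype(np.float32)); print('rack',r)
# scale
reg=(u>285)&(u<375)&(v>150)&(v<230)
m=reg&(Z>0.03)&(Z<0.055)&(u<349); r=cv2.minAreaRect(W[m][:,:2].astype(np.float32)); print('scale',r)
m=reg&(Z>0.075); P=W[m]; print('V',len(P),P.mean(0),P.max(0),P.min(0))
for q,vv,uu in zip(P,v[m],u[m]): print(uu,vv,q.round(3),end=';')
b=im[140:240,280:380]; t=im[140:275,185:255]
cv2.imwrite('pics/c1.png',np.hstack([cv2.resize(b,(500,500),interpolation=2)]))
E
```

```text
817 [ 0.9814278  -0.19183207] -11.05972 [0.5207556  0.18313837] -0.20116130117147096 0.18445727045718488
-0.201 60 -0.0152 0.0165 -0.0009 0.0907
-0.181 62 -0.0152 0.0174 -0.0 0.0908
-0.161 47 -0.013 0.0163 -0.001 0.0876
-0.141 58 -0.0264 0.0273 -0.0007 0.0877
-0.121 30 -0.0075 0.0081 -0.0006 0.0796
-0.101 32 -0.0072 0.0088 0.001 0.0814
-0.081 26 -0.0077 0.0082 0.0005 0.0834
-0.061 31 -0.0077 0.0084 -0.0005 0.0881
-0.041 28 -0.0068 0.008 0.0001 0.0844
-0.021 31 -0.0073 0.0098 0.0002 0.0838
-0.001 30 -0.0075 0.0098 0.0008 0.0823
0.019 27 -0.007 0.0093 0.0013 0.08
0.039 30 -0.0075 0.0092 0.001 0.0858
0.059 29 -0.0068 0.009 0.0002 0.0811
0.079 28 -0.0069 0.0082 0.0012 0.0819
0.099 26 -0.0073 0.0082 -0.0009 0.085
0.119 58 -0.0269 0.0269 0.0003 0.0812
0.139 50 -0.0273 0.0283 0.0006 0.1001
0.159 112 -0.0288 0.0315 -0.0017 0.1044
0.179 22 -0.0269 0.0285 -0.0017 0.101
tail [0.3233303  0.22172756] head [0.70178708 0.14775355]
rack ((0.49843621253967285, 0.1893390417098999), (0.08827216923236847, 0.3573233485221863), 79.10196685791016)
scale ((0.5654999017715454, -0.16930878162384033), (0.17264
[... 2418 characters left out ...]
4  -0.176  0.11 ];329 193 [ 0.54  -0.179  0.112];330 193 [ 0.539 -0.182  0.118];331 193 [ 0.538 -0.184  0.122];332 193 [ 0.537 -0.187  0.124];333 193 [ 0.539 -0.192  0.116];334 193 [ 0.538 -0.194  0.121];321 194 [ 0.542 -0.156  0.086];322 194 [ 0.539 -0.158  0.101];323 194 [ 0.538 -0.16   0.107];324 194 [ 0.539 -0.164  0.101];325 194 [ 0.538 -0.167  0.104];326 194 [ 0.538 -0.171  0.103];327 194 [ 0.539 -0.174  0.102];328 194 [ 0.538 -0.177  0.102];329 194 [ 0.539 -0.181  0.1  ];321 195 [ 0.54  -0.157  0.076];322 195 [ 0.539 -0.16   0.08 ];323 195 [ 0.538 -0.163  0.085];324 195 [ 0.538 -0.166  0.085];325 195 [ 0.539 -0.17   0.083];326 195 [ 0.538 -0.173  0.085];327 195 [ 0.538 -0.176  0.088];
```

View pics/c1.png

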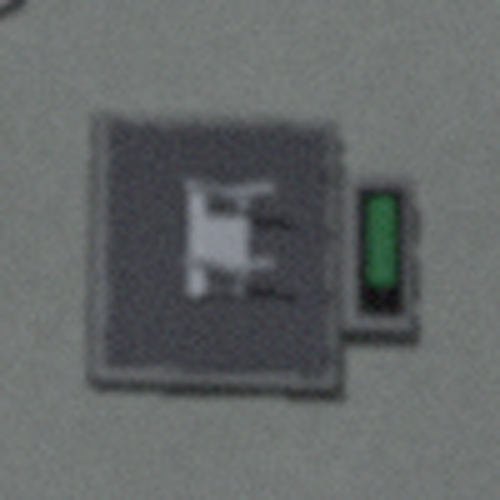

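```bash
cat >> h.py <<'E'
SO=np.array([.5001,.1872]); SD=np.array([.9814,-.1918]); CR=np.array([.565,-.168]); 
def to(p,yaw):
    s=ctrl.get_state(); M=R.from_rotvec(s['tool_rot']); D=R.from_euler('z',yaw,degrees=True)*R.from_euler('x',180,degrees=True)
    print('t',round(s['time'],2),'pos',s['position'].round(4),'shift mm',(M.inv().apply(np.array(p)-s['position'])*1e3).round(1),'turn deg',np.degrees((M.inv()*D).as_rotvec()).round(2),'F',s['ft_force'].round(2),'T',s['torque'].round(3),'w',round(s['grip_width']*87,1),'gf',s['grip_force'],'q',s['joint_positions'].round(2))
E
python3 -m handwheel '[[0.087,0.047,-0.037,-0.004,0,0,0],[0.087,0.047,-0.037,-0.004,0,0,0],[0.087,0.047,-0.037,-0.004,0,0,0],[0.087,0.047,-0.037,-0.004,0,0,0],[0.087,0.047,-0.037,-0.004,0,0,0],[0.087,0.047,-0.037,-0.004,0,0,0],[0.087,0.047,-0.037,-0.004,0,0,0],[0.087,0.047,-0.037,-0.004,0,0,0]]'
python3 -m handwheel '[[0.087,0.0232,-0.0496,0,0,0,0],[0.087,0.0232,-0.0496,0,0,0,0],[0.087,0.0232,-0.0496,0,0,0,0],[0.087,0.0232,-0.0496,0,0,0,0],[0.087,0.0232,-0.0496,0,0,0,0],[0.087,0.0232,-0.0496,0,0,0,0],[0.087,0.0232,-0.0496,0,0,0,0],[0.087,0.0232,-0.0496,0,0,0,0],[0.087,0,0,0,0,0,8.4],[0.087,0,0,0,0,0,8.4],[0.087,0,0,0,0,0,8.4],[0.087,0,0,0,0,0,0]]'
python3 -c "
from h import *
to([*(SO+.035*SD),.2],-11.06)
snap('wrist','w0')"
```

```text
time: 1.1
position: [0.451, -0.2511, 0.2545]
tool_rot: [3.118, 0.382, -0.0]
ft_force: [0.3, -0.7, 0.3]
grip_width: 0.999
grip_force: 0.0
time: 2.6
position: [0.5344, 0.177, 0.2541]
tool_rot: [3.126, -0.305, -0.001]
ft_force: [0.6, -0.2, 0.0]
grip_width: 1.002
grip_force: 0.0
t 2.6 pos [0.5344 0.177  0.2541] shift mm [-0.6 -3.5 54.1] turn deg [ 0.03  0.04 -0.08] F [ 0.64 -0.18  0.02] T [0.072 0.088 0.056] w 87.2 gf 0.0 q [ 0.33  0.19 -0.79  1.6   0.14  1.41 -2.24]
```

View pics/w0.png

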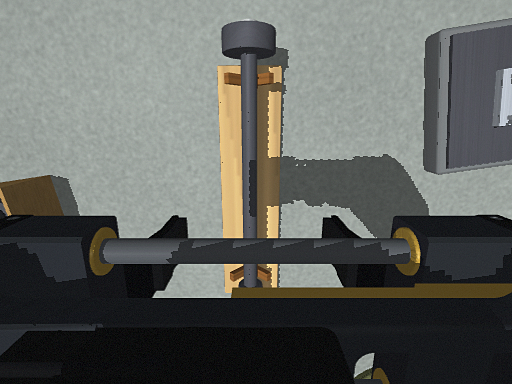

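Wrist view: the stem runs vertically at about col 249 from the head at (249,40), roughly centred between the fingers (cols 175–335). I'll measure its lateral offset and yaw in this frame.

```bash
python3 - <<'E'
from h import *
im,W=load('w0'); v,u=np.mgrid[:384,:512]
m=(v>90)&(v<200)&(u>230)&(u<270)&(W[...,2]>.06)&(W[...,2]<.09)
P=W[m]; e=[]
for r in range(92,200,4):
    k=m[r]; q=W[r][k]; e.append([q[:,0].mean(),(q[:,1].min()+q[:,1].max())/2])
e=np.array(e); p=np.polyfit(e[:,0],e[:,1],1); print(len(P),np.degrees(np.arctan(p[0])),'y at x.534',np.polyval(p,.5344),'z max',np.percentile(P[:,2],98), 'width',np.ptp(q[:,1]))
m=(v>18)&(v<60)&(u>215)&(u<280)&(W[...,2]>.06); P=W[m]; s=(P[:,:2]-SO)@SD
print('head s',np.percentile(s,[1,5,50,95,99]),P[:,2].max())
E
```

```text
1645 -11.212789194068938 y at x.534 0.18391839080344596 z max 0.07631014546234834 width 0.01703080890507422
head s [0.17455926 0.17949664 0.19013061 0.20499231 0.21377057] 0.09920591551676253
```

```bash
python3 -m handwheel '[[0.087,0,-0.005,0.05,0,0,0],[0.087,0,0,0.05,0,0,0],[0.087,0,0,0.05,0,0,0],[0.087,0,0,0.03,0,0,0],[0.087,0,0,0.018,0,0,0],[0.087,0,0,0.01,0,0,0],[0.087,0,0,0,0,0,0],[0.087,0,0,0,0,0,0]]' 40
python3 -c "
from h import *
to([*(SO+.035*SD+np.array([0,.0015])),.046],-11.1)"
python3 -m handwheel '[[0,0,0,0,0,0,0],[0,0,0,0,0,0,0],[0,0,0,0,0,0,0],[0,0,0,0,0,0,0],[0,0,0,0,0,0,0],[0,0,0,0,0,0,0],[0,0,0,0,0,0,0],[0,0,0,0,0,0,0]]' 50
python3 -c "
from h import *
to([*(SO+.035*SD+np.array([0,.0015])),.046],-11.1)"
```

```text
time: 3.65
position: [0.5365, 0.1823, 0.0477]
tool_rot: [-3.126, 0.307, -0.003]
ft_force: [0.7, 0.5, 0.7]
grip_width: 1.002
grip_force: 0.0
t 3.65 pos [0.5365 0.1823 0.0477] shift mm [-2.   0.7  1.7] turn deg [-0.04 -0.11 -0.12] F [0.67 0.46 0.67] T [0.092 0.002 0.009] w 87.2 gf 0.0 q [ 0.25  0.39 -0.74  1.83  0.31  1.03 -2.38]
time: 4.65
position: [0.5358, 0.1835, 0.0467]
tool_rot: [-3.124, 0.306, -0.001]
ft_force: [1.9, 3.9, -0.6]
grip_width: 0.216
grip_force: 50.0
t 4.65 pos [0.5358 0.1835 0.0467] shift mm [-1.1  1.8  0.7] turn deg [-0.14 -0.04 -0.08] F [ 1.85  3.88 -0.64] T [ 0.858 -0.262 -0.017] w 18.8 gf 49.97180165257305 q [ 0.25  0.39 -0.74  1.83  0.31  1.03 -2.38]
```

```bash
python3 -m handwheel '[[0,0,0,-0.003,0,0,0],[0,0,0,-0.003,0,0,0],[0,0,0,0,0,0,0],[0,0,0,0,0,0,0]]' 60
python3 -c "
from h import *
to([*(SO+.035*SD),.046],-11.1)"
python3 -m handwheel '[[0,0,0,-0.003,0,0,0],[0,0,0,-0.003,0,0,0],[0,0,0,0,0,0,0],[0,0,0,0,0,0,0]]'
python3 -c "
from h import *
to([*(SO+.035*SD),.046],-11.1)
snap('wrist','w1');snap('side','s1')"
```

```text
time: 5.15
position: [0.535, 0.1814, 0.052]
tool_rot: [3.125, -0.308, -0.002]
ft_force: [-0.3, 0.7, -4.8]
grip_width: 0.216
grip_force: 60.0
t 5.15 pos [0.535  0.1814 0.052 ] shift mm [-0.4  1.   6. ] turn deg [ 0.07  0.07 -0.16] F [-0.29  0.74 -4.84] T [0.167 0.156 0.073] w 18.8 gf 59.988598795607686 q [ 0.26  0.39 -0.74  1.83  0.3   1.04 -2.37]
time: 5.65
position: [0.5356, 0.1818, 0.0585]
tool_rot: [3.126, -0.308, -0.0]
ft_force: [-0.9, -0.3, -5.2]
grip_width: 0.21
grip_force: 60.0
t 5.65 pos [0.5356 0.1818 0.0585] shift mm [-0.8  1.5 12.5] turn deg [ 0.01  0.   -0.14] F [-0.92 -0.3  -5.23] T [0.073 0.239 0.03 ] w 18.3 gf 59.99951952137053 q [ 0.26  0.38 -0.75  1.82  0.29  1.05 -2.37]
```

View pics/w1.png

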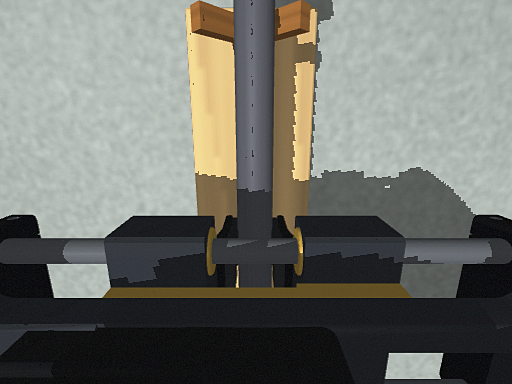

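Wrist view: the stem sits between the pads at about col 255, and the far V-rest is at (250,15). Next I'll check the tilt from depth and average the force readings.

```bash
cat >> h.py <<'E'
def tilt(f,box):
    im,W=load(f); v,u=np.mgrid[:384,:512]; s=ctrl.get_state(); g=R.from_rotvec(s['tool_rot']); x=g.apply([1,0,0])[:2]; x/=np.linalg.norm(x); n=np.array([-x[1],x[0]])
    Q=W-np.array([*s['position'][:2],0]); l=Q[...,:2]@x; w=Q[...,:2]@n
    m=(v>box[0])&(v<box[1])&(u>box[2])&(u<box[3])&(abs(w)<.006)&(W[...,2]>s['position'][2]-.02)
    p=np.polyfit(l[m],W[...,2][m],1); r=W[...,2][m]-np.polyval(p,l[m]); k=abs(r)<.004; p=np.polyfit(l[m][k],W[...,2][m][k],1)
    print(f,k.sum(),'l',l[m].min(),l[m].max(),'tilt deg',np.degrees(np.arctan(p[0])),'top z at grip',p[1],'tcp z+29mm',s['position'][2]+.029)
def ft(n=8):
    F=[];T=[]
    for i in range(n):
        ctrl.get_image('top'); s=ctrl.get_state(); F.append(s['ft_force']);T.append(s['torque'])
    F=np.array(F);T=np.array(T); print('F',F.mean(0).round(2),F.std(0).round(2),'T',T.mean(0).round(3),T.std(0).round(3)); return F.mean(0),T.mean(0)
E
python3 - <<'E'
from h import *
tilt('w1',(0,190,225,285))
F,T=ft(10); s=ctrl.get_state(); x=R.from_rotvec(s['tool_rot']).apply([1,0,0])
M=R.from_rotvec(s['tool_rot']).inv().apply(T); print('tool T',M)
E
```

```text
w1 4646 l 0.03367738792941334 0.1215381226327602 tilt deg -1.8156261463256227 top z at grip 0.08657168781185764 tcp z+29mm 0.08739988053463978
F [ 0.12  0.34 -5.14] [0.54 0.31 0.51] T [0.08  0.234 0.005] [0.035 0.027 0.033]
tool T [ 0.03300108 -0.24511844 -0.00460723]
```

The shaft is clear of both rests, with a weight of about 5.1 N. It tilts 1.8° head-down, and Ty of about +0.24 N m puts the balance point about 46 mm headward of the grip. I'll set it back and regrip there.

```bash
python3 -m handwheel '[[0,0,0,0.004,0,0,0],[0,0,0,0.004,0,0,0],[0,0,0,0.003,0,0,0],[0,0,0,0.0015,0,0,0],[0,0,0,0,0,0,0],[0.05,0,0,0,0,0,0],[0.05,0,0,0,0,0,0],[0.05,0,0,0,0,0,0],[0.05,0.0,0,0,0,0,0]]'
python3 -m handwheel '[[0.05,0.02,-0.001,0,0,0,0],[0.05,0.026,0,0,0,0,0],[0.05,0,0,0,0,0,0],[0.05,0,0,0,0,0,0]]'
python3 -c "
from h import *
to([*(SO+.082*SD),.046],-11.1); ft(6)"
python3 -m handwheel '[[0,0,0,0,0,0,0],[0,0,0,0,0,0,0],[0,0,0,0,0,0,0],[0,0,0,0,0,0,0],[0,0,0,0,0,0,0],[0,0,0,-0.004,0,0,0],[0,0,0,-0.004,0,0,0],[0,0,0,-0.004,0,0,0],[0,0,0,0,0,0,0],[0,0,0,0,0,0,0]]' 60
python3 -c "
from h import *
to([*(SO+.082*SD),.046],-11.1); ft(10); snap('wrist','w2'); tilt('w2',(0,190,225,285))"
```

```text
time: 7.38
position: [0.5356, 0.1815, 0.0459]
tool_rot: [3.126, -0.308, -0.0]
ft_force: [0.4, -0.0, -0.2]
grip_width: 0.542
grip_force: 0.0
time: 7.88
position: [0.5798, 0.1743, 0.0457]
tool_rot: [3.126, -0.307, -0.002]
ft_force: [0.3, 0.5, 0.2]
grip_width: 0.569
grip_force: 0.0
t 7.88 pos [0.5798 0.1743 0.0457] shift mm [ 1.3  2.7 -0.3] turn deg [ 0.02  0.08 -0.11] F [0.3  0.45 0.19] T [ 0.008  0.047 -0.034] w 49.5 gf 0.0 q [ 0.24  0.47 -0.71  1.73  0.35  1.07 -2.35]
F [-0.21  0.01 -0.24] [0.43 0.54 0.24] T [0.02  0.031 0.009] [0.014 0.025 0.03 ]
time: 9.43
position: [0.5808, 0.1738, 0.0579]
tool_rot: [3.126, -0.307, -0.0]
ft_force: [-0.8, 0.4, -5.6]
grip_width: 0.217
grip_force: 59.9
t 9.43 pos [0.5808 0.1738 0.0579] shift mm [ 0.2  2.4 11.9] turn deg [ 0.02  0.01 -0.13] F [-0.78  0.38 -5.63] T [0.075 0.027 0.001] w 18.9 gf 59.94399894028902 q [ 0.24  0.46 -0.72  1.72  0.34  1.09 -2.35]
F [-0.04 -0.07 -5.11] [0.72 0.35 0.43] T [ 0.026 -0.012  0.002] [0.029 0.028 0.025]
w2 1547 l 0.034031745967130905 0.11080462105197937 tilt deg 12.20592173551817 top z at grip 0.07409329820676794 tcp z+29mm 0.08699170430936844
```

Torque is nearly zero now, so the balance point is about 7 mm tailward of the grip (shaft x≈75). The tilt fit included the head, so I'll redo it and work out the transfer.

```bash
python3 - <<'E'
from h import *
im,W=load('w2'); v,u=np.mgrid[:384,:512]
for r in range(20,200,12):
    k=(u[r]>225)&(u[r]<285)&(W[r,:,2]>.06); q=W[r][k]
    if len(q): print(r,q[:,0].mean().round(3),np.percentile(q[:,2],90).round(4),q[:,1].min().round(3),q[:,1].max().round(3))
d=np.array([np.cos(np.radians(-2.7)),np.sin(np.radians(-2.7))])
to([*(CR+.003*d),.16],-2.7)
E
```

```text
20 0.683 0.1099 0.143 0.164
32 0.679 0.1094 0.143 0.165
44 0.678 0.0962 0.142 0.166
56 0.677 0.0874 0.14 0.168
68 0.671 0.0876 0.146 0.165
80 0.666 0.0878 0.147 0.167
92 0.661 0.0873 0.149 0.167
104 0.656 0.0873 0.143 0.174
116 0.65 0.0872 0.144 0.175
128 0.645 0.0877 0.152 0.171
140 0.639 0.0875 0.153 0.172
152 0.633 0.0873 0.154 0.173
164 0.627 0.0872 0.156 0.174
176 0.621 0.0874 0.157 0.176
188 0.615 0.0872 0.158 0.176
t 9.97 pos [0.5809 0.174  0.058 ] shift mm [  54.   338.1 -102. ] turn deg [ 0.01  0.   -8.53] F [ 0.36 -0.12 -5.88] T [ 0.062 -0.091  0.019] w 18.7 gf 59.94408041238785 q [ 0.24  0.46 -0.72  1.72  0.33  1.09 -2.35]
```

```bash
python3 -m handwheel '[[0,0,0,-0.01,0,0,0],[0,0,0,-0.02,0,0,0],[0,0,0,-0.025,0,0,-1],[0,0,0,-0.025,0,0,-1.5],[0,0,0,-0.025,0,0,-2],[0,0,0,-0.02,0,0,-2],[0,0,0,-0.01,0,0,-1.5],[0,0,0,0,0,0,-0.5],[0,0,0,0,0,0,0],[0,0,0,0,0,0,0]]'
python3 - <<'E'
from h import *
d=np.array([np.cos(np.radians(-2.7)),np.sin(np.radians(-2.7))])
to([*(CR+.003*d),.16],-2.7)
E
```

```text
time: 11.22
position: [0.5804, 0.1737, 0.192]
tool_rot: [3.14, -0.075, -0.003]
ft_force: [-0.4, 0.0, -5.9]
grip_width: 0.213
grip_force: 59.9
t 11.22 pos [0.5804 0.1737 0.192 ] shift mm [  4.  342.1  32.2] turn deg [ 0.03  0.1  -0.04] F [-0.44  0.01 -5.88] T [ 0.027  0.031 -0.001] w 18.6 gf 59.94470436125994 q [ 0.31  0.34 -0.79  1.58  0.25  1.32 -2.14]
```

```bash
python3 -m handwheel '[[0,0,0.015,0,0,0,0],[0,0.0005,0.03,0,0,0,0],[0,0.0005,0.038,0,0,0,0],[0,0.0005,0.038,0,0,0,0],[0,0.0005,0.038,0,0,0,0],[0,0.0005,0.038,0,0,0,0],[0,0.0005,0.038,0,0,0,0],[0,0.0005,0.038,0,0,0,0],[0,0.0005,0.035,0,0,0,0],[0,0,0.024,0,0,0,0],[0,0,0.01,0,0,0,0],[0,0,0,0,0,0,0]]'
python3 - <<'E'
from h import *
d=np.array([np.cos(np.radians(-2.7)),np.sin(np.radians(-2.7))])
for i in range(4): ctrl.get_image('top')
to([*(CR+.003*d),.16],-2.7); ft(4)
im,W=snap('wrist','w3'); snap('side','s3')
v,u=np.mgrid[:384,:512]; 
E
```

```text
time: 12.72
position: [0.5682, -0.1684, 0.1928]
tool_rot: [-3.14, 0.077, 0.001]
ft_force: [-0.3, 0.5, -4.7]
grip_width: 0.216
grip_force: 59.9
t 12.93 pos [ 0.5689 -0.166   0.1932] shift mm [-0.8  2.2 33.2] turn deg [-0.03 -0.01  0.11] F [ 0.65 -0.16 -4.83] T [0.032 0.021 0.005] w 18.7 gf 59.944483526051044 q [ 0.78  0.27 -0.64  1.62  0.17  1.3  -1.5 ]
F [-0.07 -0.49 -4.85] [0.4  0.69 0.34] T [ 0.007 -0.005  0.008] [0.016 0.013 0.004]
```

View pics/w3.png

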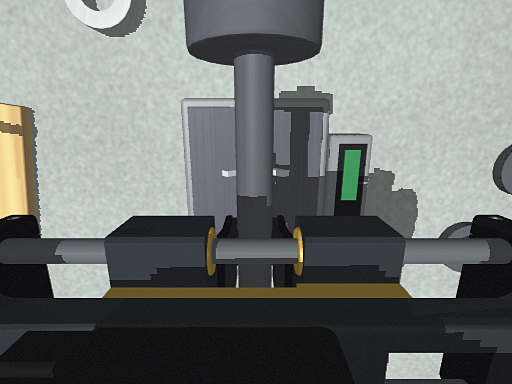

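Wrist view: the stem is at about col 254, and the far V's arm tips show on both sides at (227,173) and (281,171). I'll measure stem against V in this same frame.

```bash
python3 - <<'E'
from h import *
im,W=load('w3'); v,u=np.mgrid[:384,:512]; Z=W[...,2]
m=(v>150)&(v<200)&(u>205)&(u<300)&(Z>.1)&(Z<.14)
for sgn in(-1,1):
    k=m&(np.sign(u-254)==sgn); P=W[k]; print('arm',k.sum(),P.mean(0).round(4),P.min(0).round(4),P.max(0).round(4),u[k].min(),u[k].max())
for r in (80,120,160,190):
    k=(u[r]>225)&(u[r]<285)&(Z[r]>.19); q=W[r][k]; print(r,q[:,0].mean().round(4),((q[:,1].min()+q[:,1].max())/2).round(4),np.percentile(q[:,2],90).round(4))
k=(v>90)&(v<215)&(u>175)&(u<332)&(Z>.03)&(Z<.06); P=W[k]; print('housing y',np.percentile(P[:,1],[1,99]),'x max',np.percentile(P[:,0],99))
E
```

```text
arm 100 [ 0.5941 -0.1456  0.1212] [ 0.591  -0.1511  0.1101] [ 0.5962 -0.1392  0.1258] 222 235
arm 116 [ 0.5919 -0.1911  0.1205] [ 0.5889 -0.1981  0.1093] [ 0.5942 -0.1849  0.1262] 273 288
80 0.6555 -0.1711 0.2226
120 0.6374 -0.1701 0.2225
160 0.6179 -0.1692 0.2227
190 0.6024 -0.1686 0.2228
housing y [-0.2564959  -0.08605906] x max 0.6621647145344103
```

Stem and V agree within 1 mm sideways and match in yaw, so I'm lowering.

```bash
python3 -m handwheel '[[0,0,0,0.01,0,0,0],[0,0,0,0.02,0,0,0],[0,0,0,0.025,0,0,0],[0,0,0,0.02,0,0,0],[0,0,0,0.01,0,0,0],[0,0,0,0.004,0,0,0],[0,0,0,0,0,0,0],[0,0,0,0,0,0,0]]'
python3 - <<'E'
from h import *
ft(4); to([.568,-.168,.096],-2.7)
E
python3 -m handwheel '[[0,0,0,0.002,0,0,0],[0,0,0,0.002,0,0,0],[0,0,0,0.001,0,0,0],[0,0,0,0.001,0,0,0],[0,0,0,0.001,0,0,0],[0,0,0,0,0,0,0],[0,0,0,0,0,0,0]]'
python3 - <<'E'
from h import *
ft(4); to([.568,-.168,.096],-2.7)
E
```

```text
time: 14.22
position: [0.5693, -0.1679, 0.1049]
tool_rot: [3.14, -0.075, 0.002]
ft_force: [-0.2, 0.4, -5.2]
grip_width: 0.214
grip_force: 59.9
F [ 0.01  0.29 -5.43] [0.35 0.16 0.18] T [ 0.018 -0.008  0.004] [0.045 0.035 0.038]
t 14.43 pos [ 0.5689 -0.1679  0.1045] shift mm [-0.9  0.1  8.5] turn deg [ 0.02 -0.04 -0.03] F [ 0.51  0.26 -5.23] T [-0.037  0.052 -0.041] w 18.3 gf 59.94415897876024 q [ 0.76  0.35 -0.62  1.72  0.22  1.14 -1.54]
time: 15.3
position: [0.5687, -0.1678, 0.0971]
tool_rot: [3.141, -0.075, 0.0]
ft_force: [-0.5, -0.7, -4.4]
grip_width: 0.216
grip_force: 59.9
F [ 0.03  0.45 -5.08] [0.48 0.04 0.51] T [0.047 0.007 0.015] [0.045 0.03  0.014]
t 15.5 pos [ 0.5687 -0.1678  0.0971] shift mm [-0.6  0.2  1.1] turn deg [ 0.01 -0.   -0.03] F [-0.06  0.5  -5.49] T [-0.022  0.042  0.013] w 18.6 gf 59.944163113832474 q [ 0.76  0.36 -0.62  1.73  0.23  1.13 -1.55]
```

```bash
python3 -m handwheel '[[0,0,0,0.0007,0,0,0],[0,0,0,0.0007,0,0,0],[0,0,0,0,0,0,0],[0,0,0,0,0,0,0]]'
python3 -c "
from h import *
ft(4)"
python3 -m handwheel '[[0,0,0,0.0006,0,0,0],[0,0,0,0.0006,0,0,0],[0,0,0,0,0,0,0],[0,0,0,0,0,0,0]]'
python3 -c "
from h import *
ft(4); to([.568,-.168,.096],-2.7)"
```

```text
time: 16.0
position: [0.5688, -0.1677, 0.096]
tool_rot: [3.141, -0.075, 0.0]
ft_force: [-0.8, 0.8, -0.1]
grip_width: 0.211
grip_force: 60.0
F [-1.52  0.7  -0.37] [0.59 0.06 0.98] T [ 0.187  0.34  -0.034] [0.035 0.032 0.015]
time: 16.7
position: [0.5689, -0.1677, 0.0959]
tool_rot: [3.14, -0.075, 0.001]
ft_force: [-4.4, 1.4, 7.8]
grip_width: 0.211
grip_force: 60.0
F [-4.45  1.67  7.58] [0.3  0.52 0.59] T [ 0.338  0.964 -0.043] [0.027 0.038 0.025]
t 16.9 pos [ 0.5689 -0.1677  0.0959] shift mm [-0.8  0.3 -0.1] turn deg [ 0.04 -0.02 -0.03] F [-4.28  1.43  7.03] T [ 0.322  0.968 -0.018] w 18.6 gf 60.02049520611763 q [ 0.76  0.36 -0.62  1.73  0.23  1.13 -1.55]
```

The shaft is seated, slightly over-pressed. I'll ease back about 1 mm and release in small steps, lowering the grip force first.

```bash
python3 -m handwheel '[[0,0,0,-0.0006,0,0,0],[0,0,0,-0.0006,0,0,0],[0,0,0,0,0,0,0],[0,0,0,0,0,0,0],[0,0,0,0,0,0,0]]' 20
python3 -m handwheel '[[0.022,0,0,0,0,0,0],[0.024,0,0,0,0,0,0],[0.026,0,0,0,0,0,0],[0.028,0,0,0,0,0,0],[0.028,0,0,0,0,0,0],[0.028,0,0,0,0,0,0]]' 5
python3 - <<'E'
from h import *
ft(4); to([.568,-.168,.096],-2.7)
im,W=snap('wrist','w4'); v,u=np.mgrid[:384,:512]; Z=W[...,2]
for r in range(70,200,20):
    k=(u[r]>225)&(u[r]<285)&(Z[r]>.1); q=W[r][k]; print(r,q[:,0].mean().round(4),((q[:,1].min()+q[:,1].max())/2).round(4),np.percentile(q[:,2],90).round(4))
snap('side','s4'); a=cv2.imread('pics/s4.png')[130:250,200:360]; cv2.imwrite('pics/s4c.png',np.hstack([cv2.resize(a,(640,480),interpolation=2)]))
E
```

```text
time: 17.52
position: [0.5689, -0.1677, 0.0959]
tool_rot: [3.141, -0.075, 0.001]
ft_force: [-2.1, 1.3, 4.6]
grip_width: 0.218
grip_force: 20.0
time: 18.27
position: [0.5686, -0.1678, 0.0956]
tool_rot: [3.141, -0.075, 0.0]
ft_force: [0.0, 0.5, -0.7]
grip_width: 0.321
grip_force: 0.0
F [-0.38 -0.14 -0.07] [0.26 0.69 0.32] T [ 0.025  0.017 -0.006] [0.045 0.011 0.02 ]
t 18.48 pos [ 0.5686 -0.1679  0.0957] shift mm [-0.6  0.2 -0.3] turn deg [ 0.01 -0.   -0.03] F [-0.02 -0.67 -0.23] T [ 0.006  0.022 -0.012] w 27.9 gf 0.0 q [ 0.76  0.36 -0.62  1.73  0.23  1.13 -1.55]
70 0.6597 -0.1721 0.125
90 0.651 -0.172 0.1253
110 0.6419 -0.1712 0.1255
130 0.6326 -0.1706 0.1253
150 0.6228 -0.1706 0.1252
170 0.6128 -0.1697 0.1256
190 0.6023 -0.1692 0.1254
```

View pics/s4c.png

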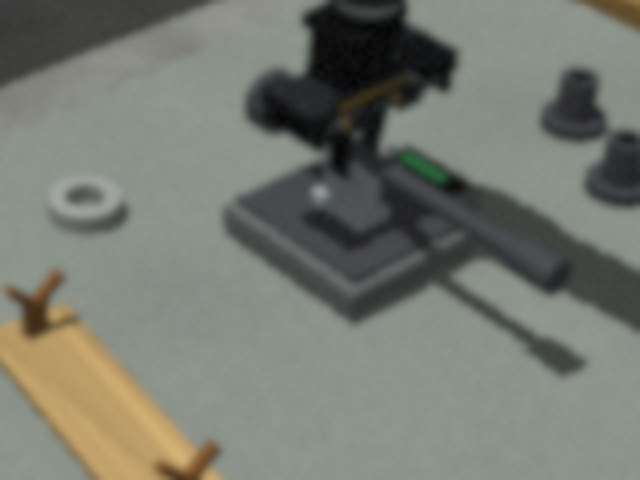

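The side crop shows the shaft lying across the cradle, and depth gives its top level at z = 0.125 with no load on the gripper. Now I'll open wider and withdraw.

```bash
python3 -m handwheel '[[0.04,0,0,0,0,0,0],[0.055,0,0,0,0,0,0],[0.06,0,0,0,0,0,0],[0.06,0,0,-0.01,0,0,0],[0.06,0,0,-0.02,0,0,0],[0.06,0,0,-0.03,0,0,0],[0.06,0,0,-0.04,0,0,0],[0.06,0,0,-0.04,0,0,0],[0.06,0,0,-0.03,0,0,0],[0.06,0,0,0,0,0,0],[0.06,0,0,0,0,0,0],[0.06,0,0,0,0,0,0]]'
python3 - <<'E'
from h import *
im,W=snap('wrist','w5'); v,u=np.mgrid[:384,:512]; Z=W[...,2]
for r in range(70,210,20):
    k=(u[r]>215)&(u[r]<295)&(Z[r]>.117); q=W[r][k]
    if len(q): print(r,q[:,0].mean().round(4),((q[:,1].min()+q[:,1].max())/2).round(4),np.percentile(q[:,2],90).round(4))
ft(4)
snap('side','s5'); a=cv2.imread('pics/s5.png')[130:250,200:360]; cv2.imwrite('pics/s5c.png',cv2.resize(a,(640,480),interpolation=2))
E
```

```text
time: 20.08
position: [0.568, -0.1677, 0.2646]
tool_rot: [-3.14, 0.075, 0.003]
ft_force: [0.6, -0.7, -0.5]
grip_width: 0.691
grip_force: 0.0
70 0.6841 -0.1738 0.1465
90 0.6678 -0.1732 0.1245
110 0.6472 -0.1716 0.1248
130 0.6261 -0.1706 0.1254
150 0.6043 -0.1689 0.1254
170 0.5816 -0.1684 0.1254
190 0.558 -0.1673 0.1254
F [ 0.07 -0.33 -0.14] [0.35 0.42 0.61] T [ 0.004  0.029 -0.034] [0.038 0.032 0.033]
```

View pics/s5c.png

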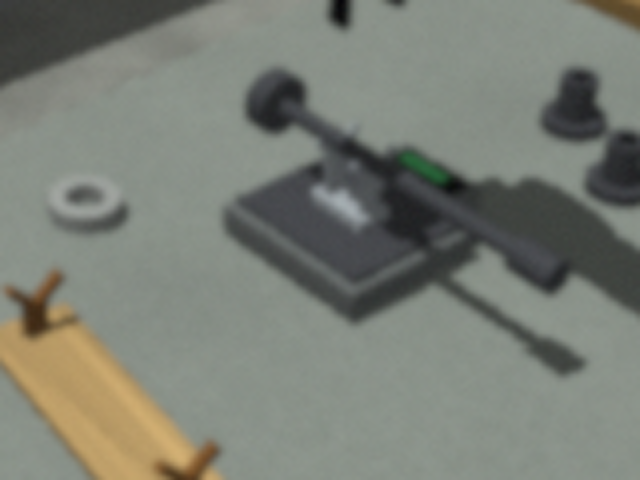

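The side crop shows the shaft lying alone on the two Vs, with the gripper well above it. Its top is level at z≈0.125 and the bystanders haven't moved.

```bash
python3 -c "
from bench import ctrl
print(ctrl.close_job())"
```

```text
the job is handed in; nothing more can be done
None
```

The shaft lies level and balanced by itself in both Vs of the scale's cradle, the gripper is clear of it, nothing else appears to have moved, and the job was handed in at about 20 s; no verdict came back.

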